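Slacken the left-hand clamp nut and fit the keyhole fence to the glass grinder

TASK

The clamp nut on the bench grinder has a left-hand thread: first slacken it by turning it clockwise (seen from above) right up to its stop, a little under half a turn, and take care not to screw it tighter. Then fit the loose fence plate: with its fence at the front of the machine, away from the grinding wheel, and the plate square to the machine, lower the large end of its keyhole over the nut until the plate lies flat on the bed, and push it towards the wheel until the stud is home in the narrow end of the slot. Leave the nut slack and leave the jars and other things standing where they are.

Things in the scene. Friction and masses are not known exactly. Their poses are not given: they have to be found in the camera images.
- grinder: Bench glass grinder, fixed: grey housing with a flat aluminium bed, 208 x 130 mm, 55 mm high. Origin on the table below the stud. x: from the front edge (switch, vents) towards the small upright grinding wheel; y: to its left. The bed reaches 90 mm in front of the stud, 118 mm behind it, 65 mm to either side. The wheel (34 mm wide, 36 mm high) stands 98 mm from the stud along +x.
- stud (a point): Foot of the upright stud, on the face of the grinder's bed, 55 mm above the table. The stud is 12 mm thick and carries the clamp nut. Axes as the grinder's.
- clamp_nut (a joint): Turn of the nut, rad. LEFT-HAND thread: grows as the nut is turned clockwise seen from above; it then loosens and rises 3.6 mm per rad. 0 to 0.3 at the start (nut almost down on the bed); stops at 2.8 (fully slack). Turning it anticlockwise, below 0, jams it tighter (stop at -0.4). Steady friction of about 0.12 N m; it stays where it is left.
- nut_grip (a point): Middle of the nut's grip, on the stud's axis; turns and rises with the nut: a dark steel disc 36 mm wide, 8 mm thick, with an upright grip bar, 34 mm long along this x axis, 14 mm thick along y, 34 mm high. The point is 22 mm above the disc's top, 30 mm above its underside, 12 mm below the bar's top. The underside is 1.5 mm above the bed at joint value 0, 11.6 mm at 2.8.
- fence_grip (a point): Where to grasp the loose fence plate: middle of its upright fence, a dark steel block 14 mm thick along x, 60 mm long along y, its top 45 mm above the plate's underside, this point 28 mm above it. The plate is a flat aluminium sheet 160 x 84 x 5 mm, about 0.3 kg. x: from the fence towards the keyhole, z up. The plate reaches 15 mm behind and 145 mm ahead of this point.
- keyhole_large (a point): Centre of the large round end (44 mm wide) of the plate's keyhole, on the plate's underside, 111 mm from the fence along the plate's x. The nut's 36 mm disc passes through it. Axes as the plate's.
- keyhole_narrow (a point): Centre of the closed round end of the keyhole's narrow slot (18 mm wide), on the plate's underside, between the large end and the fence: 36 mm from the large end's centre, 75 mm from the fence. The 12 mm stud runs in this slot, with the nut's disc above the plate. Axes as the plate's.
- small_jar: Bystander: small clear jar with a white screw lid, 50 mm wide, 80 tall; origin at the centre of its foot.
- white_tub: Bystander: white tub with lid, 56 mm wide, 66 tall; origin at the centre of its foot.
- round_bottle: Bystander: small round glass bottle with a stopper, 47 mm wide, 81 tall; origin at the centre of its foot.
- tall_jar: Bystander: clear jar with a white lid, 60 mm wide, 88 tall; origin at the centre of its foot.
- glass_muller: Bystander: pale glass muller (a foot with a knob on it), 60 mm wide, 81 tall; origin at the centre of its foot.

How it is judged:
By the outcome, as a careful person would: the job done as asked, in the order asked, and still so for the second after the job is handed in, with the robot touching nothing.
It also fails if it takes over 61 s, if anything falls off the work surface, if the arm or the gripper's body presses on something with over 40 N, if the wrist force passes 120 N, or if a joint passes its speed limit or range.

ROBOT

A 6-joint arm with a two-finger parallel gripper is mounted at the origin on a cart in front of the work surface, level with it; the furniture and walls round the work are solid. World frame = base frame: x ahead of the robot, y to its left, z up, the work surface at z = 0. Lengths are in m, angles in rad, forces in N, time in s.
With the tool pointing down it reaches from about 0.25 to 0.725 m from the base axis. Payload 9.7 kg.
Tool frame: the origin (TCP) lies midway between the tips of the shut fingers; the grasp point (between the pads) lies 19 mm behind it; z points along the fingers, y is the line along which they close (so a half turn about z gives the same grasp; the last joint's range is limited). The gripper opens to 85 mm and grips with 20 to 120 N. Pads are 22 mm wide; open, the fingers measure 114 mm over their backs; the gripper's body (76 mm by 85 mm) begins 54 mm behind the grasp point. The pads swing forward as they close: fully open they stand 13 mm farther back than shut.
Start: joints at [1.12, 0.087, 0.176, 1.66, 0, 1.571], TCP at [0.24, 0.495, 0.231] pointing down, gripper open.
Joint ranges: [-3.13, 3.13], [-0.85, 1.81], [-1.15, 1.24], [-2.2, 2.28], [-1.44, 1.52], [-3.14, 3.14]. Speed limits (rad/s): [2.22, 2.22, 2.57, 3.14, 3.14, 3.14].

INTERFACE

Orientations are given as a 3x3 rotation matrix whose columns are the frame's x, y, z axes.
In Python, from plant import bot, imaging, ticket gives the robot as it stands. The module is installed in compiled form; this text tells all that it offers.
- The arm moves only by the shell command python3 -m pendant 'ROWS' [FORCE]. ROWS is JSON, a list of rows, each an object of numbers: "tx", "ty", "tz": the shift along the tool's x, y, z in m; "wx", "wy", "wz": the turn, a rotation vector about the tool's x, y, z in rad; "fingers": the closure, from -1 (fully open) to 1 (shut). A call has 1 to 8 rows; each row is the pose to reach, as a shift and turn from the pose commanded when the call began, along the tool's axes at that moment; what a row does not reach only later rows make up. A row lasts 1/12 s, in which the tool goes at most 41.7 mm and 7.16 degrees, less where a joint would pass 70% of its speed; a pose out of reach is approached as far as the arm can. A call with a gripper value outside its range is refused whole. The fingers move at their own pace and stop on an object; FORCE is the grip in N (left out, the last holds). Time passes only in rows, so rows that repeat a pose let the fingers close. It gives the time, the measured TCP pose, the force, the opening and the grip force at its end, in the units of the state.
- bot.observe(): the state, without advancing time (a new reading comes with each control period).
- imaging.get_image(name): name is "scene" or "side" or "wrist"; returns the picture (400x640x3 uint8, blue, green, red); there is no depth.
- imaging.camera_params(name): a dict with "intrinsics" (3x3 intrinsics, pixels), "dist_coeffs" ([k1, k2, p1, p2, k3] as OpenCV has them; the pictures are not rectified), "extrinsics" (4x4, takes a point from camera to world coordinates). Camera axes: x right, y down, z forward; pixel columns grow to the right and rows downward; lengths in m; the calibration is good to about 2 mm. A picture is of the moment at which its call begins: read the wrist's pose just before it. camera_params takes no time and is no camera call; for the wrist camera it gives the pose at the moment of the call.
- ticket.hand_in(): hands the job in; it is judged then, once.
The state is a dict: "clock": time; "joint_positions": joint angles; "qvel": joint speeds; "joint_torque": joint torques, N m; "position": TCP position; "eef_rot": TCP orientation; "wrist_force": force on the tool from outside, world axes, zero at the start; "moment": the same for the moment, N m; "width": opening from 0.0 (shut) to 1.0 (fully open); "finger_force": force on a finger pad.
Only numpy, scipy, OpenCV 4.12 (cv2) and the standard library are available. Lean on these libraries where they do the work, as an engineer would, in place of code of your own. Each camera call takes 0.05 s, during which the arm holds its last target. There are 200 camera calls.

## Working session

There is one attempt and no reset: what is moved stays moved. The work goes in short steps, Python scripts to look and compute and a shell command to move; the robot and the scene stay as the last step left them, time stands still between calls to the robot, and variables do not carry over. Pictures are saved under pics/ and viewed, at most 10 in all, crops included, and the job is handed in when it is done.

```bash
mkdir -p pics
python3 - <<'E'
from plant import bot, imaging
import cv2, numpy as np
s=bot.observe(); print(s['clock'],s['position'],s['eef_rot'])
for n in ("scene","side","wrist"):
    p=imaging.camera_params(n); cv2.imwrite(f"pics/{n}0.png",imaging.get_image(n)); print(n,np.round(p['intrinsics'],1).tolist(),np.round(p['dist_coeffs'],3).tolist(),np.round(p['extrinsics'],3).tolist())
E
```

```text
0.0 [0.23952431 0.49485844 0.23061004] [[-9.00094075e-01  4.35695275e-01 -5.32869263e-04]
 [ 4.35695600e-01  9.00093338e-01 -1.15172911e-03]
 [-2.21708576e-05 -1.26883334e-03 -9.99999195e-01]]
scene [[489.7, 0.0, 320.2], [0.0, 489.7, 207.8], [0.0, 0.0, 1.0]] [-0.11, 0.0, 0.0, 0.0, 0.0] [[0.863, -0.288, 0.415, -0.062], [-0.505, -0.492, 0.709, -0.919], [-0.001, -0.822, -0.57, 0.853], [0.0, 0.0, 0.0, 1.0]]
side [[450.8, 0.0, 318.9], [0.0, 450.8, 195.1], [0.0, 0.0, 1.0]] [-0.08, 0.0, 0.0, 0.0, 0.0] [[0.801, -0.277, 0.531, -0.194], [-0.598, -0.349, 0.721, -0.877], [-0.014, -0.895, -0.446, 0.659], [0.0, 0.0, 0.0, 1.0]]
wrist [[283.8, 0.0, 318.7], [0.0, 283.8, 197.7], [0.0, 0.0, 1.0]] [-0.036, 0.0, 0.0, 0.0, 0.0] [[0.437, 0.858, 0.27, 0.171], [0.9, -0.417, -0.131, 0.528], [0.0, 0.3, -0.954, 0.374], [0.0, 0.0, 0.0, 1.0]]
```

View pics/scene0.png

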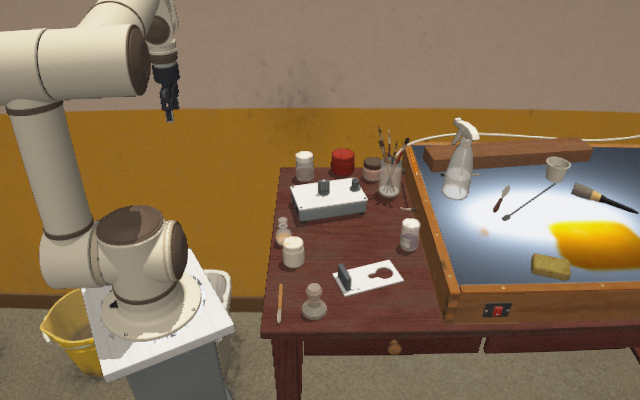

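View pics/side0.png

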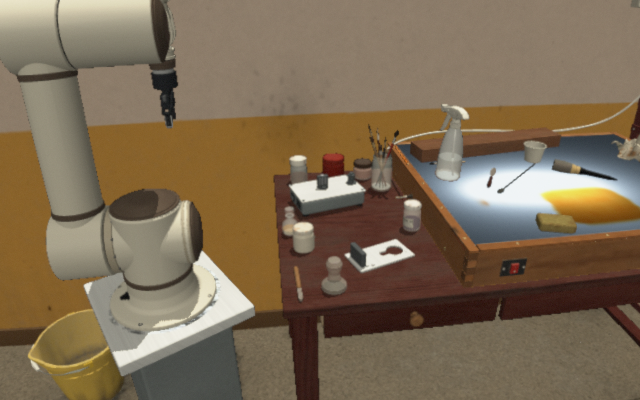

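The scene view shows the grinder at about (328,197), with the nut at (323,187) and the wheel at (355,184). The plate is at (368,277) with its fence at (344,276), on the robot's side. The bystanders are the muller (314,302), tub (293,252), bottle (283,233), and jars at (410,235) and (304,166).

```bash
cat > h.py <<'E'
from plant import bot, imaging
import cv2, numpy as np
def grab(n,f=None):
    s=bot.observe(); p=imaging.camera_params(n); im=imaging.get_image(n)
    if f: cv2.imwrite(f"pics/{f}.png",im)
    return s,p,im
def cast(p,px,z):
    K=np.array(p['intrinsics']);E=np.array(p['extrinsics'])
    u=cv2.undistortPoints(np.array(px,float).reshape(-1,1,2),K,np.array(p['dist_coeffs'])).reshape(-1,2)
    d=np.c_[u,np.ones(len(u))]@E[:3,:3].T
    return E[:3,3]+d*((np.reshape(z,(-1,1))-E[2,3])/d[:,2:])
def proj(p,X):
    E=np.linalg.inv(np.array(p['extrinsics']))
    return cv2.projectPoints(np.array(X,float).reshape(-1,3),cv2.Rodrigues(E[:3,:3])[0],E[:3,3],np.array(p['intrinsics']),np.array(p['dist_coeffs']))[0].reshape(-1,2)
def delta(X,yaw=None):
    "tool-frame shift to world TCP X, and turn (wz, tool) so tool y points at world yaw (mod pi)"
    s=bot.observe();R=np.array(s['eef_rot']);t=R.T@(np.array(X)-s['position'])
    if yaw is None: return t
    y=R.T@[np.cos(yaw),np.sin(yaw),0]; a=np.arctan2(-y[0],y[1]); return t,(a+np.pi/2)%np.pi-np.pi/2
E
python3 - <<'E'
from h import *
p=imaging.camera_params('scene')
im=cv2.imread('pics/scene0.png')
cv2.imwrite('pics/c0.png',cv2.resize(im[140:330,260:440],None,fx=3.1,fy=3.1,interpolation=cv2.INTER_CUBIC))
for n,px,z in [('nuttop',(323,181),.1),('bedFL',(292,190),.055),('bedBL',(360,179),.055),('bedFR',(302,211),.055),('bedBR',(367,200),.055),('wheel',(355,184),.065),
 ('fencetop',(344,267),.045),('pl1',(334,278),.005),('pl2',(391,263),.005),('pl3',(403,276),.005),('pl4',(344,292),.005),
 ('mull',(314,310),0.01),('tub',(293,262),0.0),('bott',(283,243),0),('jar',(410,247),0),('sjar',(304,178),0)]:
    print(n,cast(p,[px],[z])[0].round(3))
E
```

```text
nuttop [0.562 0.133 0.1  ]
bedFL [0.492 0.198 0.055]
bedBL [0.705 0.147 0.055]
bedFR [0.465 0.086 0.055]
bedBR [0.656 0.039 0.055]
wheel [0.666 0.117 0.065]
fencetop [ 0.446 -0.165  0.045]
pl1 [ 0.427 -0.15   0.005]
pl2 [ 0.586 -0.177  0.005]
pl3 [ 0.582 -0.233  0.005]
pl4 [ 0.422 -0.205  0.005]
mull [ 0.327 -0.223  0.01 ]
tub [ 0.369 -0.038 -0.   ]
bott [0.382 0.047 0.   ]
jar [ 0.675 -0.146 -0.   ]
sjar [0.599 0.321 0.   ]
```

View pics/c0.png

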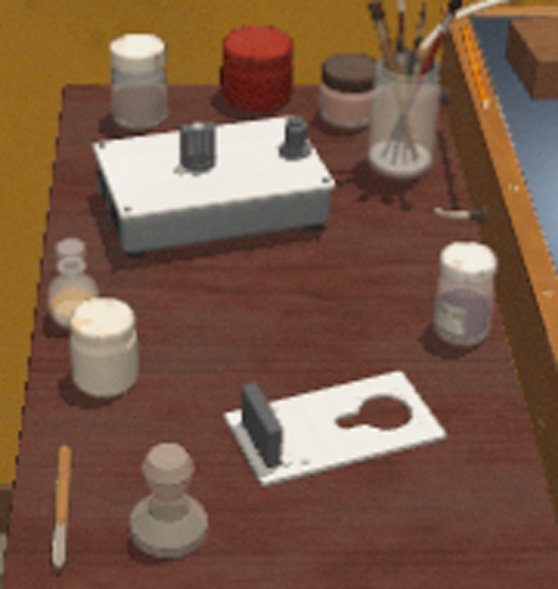

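View pics/wrist0.png

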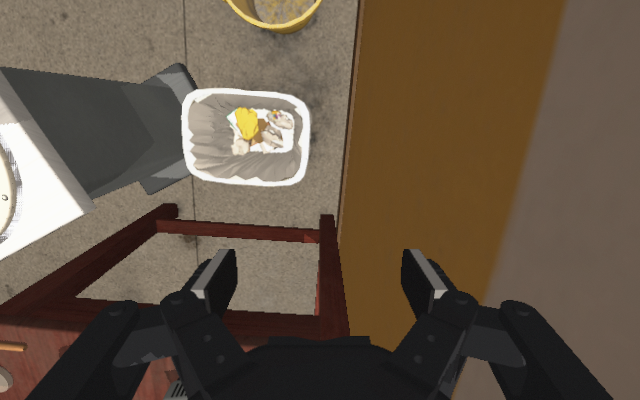

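The crop shows the grip bar on the nut at about (323,187), broadside to the camera, the wheel at (355,185), and the keyhole plate lying nearly parallel to the grinder with its fence toward the robot. The wrist view shows only the floor, so I'll move over the grinder.

```bash
python3 -m pendant '[{"tx":-0.06,"ty":-0.025},{"tx":-0.12,"ty":-0.05},{"tx":-0.18,"ty":-0.075},{"tx":-0.24,"ty":-0.1},{"tx":-0.28,"ty":-0.12},{"tx":-0.28,"ty":-0.12},{"tx":-0.28,"ty":-0.12},{"tx":-0.28,"ty":-0.12}]'; python3 -c "
from h import *
print(delta([.58,.11,.2]),bot.observe()['joint_positions'])"
```

```text
[-0.47413871 -0.19812103  0.0309446 ] [1.12002227e+00 8.73511999e-02 1.75338663e-01 1.65978854e+00
 4.93553728e-06 1.57077680e+00]invalid input at $[0]: expected keys tx, ty, tz, wx, wy, wz, fingers
```

```bash
python3 -m pendant '[{"tx":-0.28,"ty":-0.12,"tz":0,"wx":0,"wy":0,"wz":0,"fingers":-1},{"tx":-0.28,"ty":-0.12,"tz":0,"wx":0,"wy":0,"wz":0,"fingers":-1},{"tx":-0.28,"ty":-0.12,"tz":0,"wx":0,"wy":0,"wz":0,"fingers":-1},{"tx":-0.28,"ty":-0.12,"tz":0,"wx":0,"wy":0,"wz":0,"fingers":-1},{"tx":-0.28,"ty":-0.12,"tz":0,"wx":0,"wy":0,"wz":0,"fingers":-1},{"tx":-0.28,"ty":-0.12,"tz":0,"wx":0,"wy":0,"wz":0,"fingers":-1},{"tx":-0.28,"ty":-0.12,"tz":0,"wx":0,"wy":0,"wz":0,"fingers":-1},{"tx":-0.28,"ty":-0.12,"tz":0,"wx":0,"wy":0,"wz":0,"fingers":-1}]'; python3 -c "
from h import *
print(delta([.58,.11,.2]),bot.observe()['joint_positions'])"
```

```text
clock: 0.82
position: [0.4418, 0.2614, 0.231]
eef_rot: [[-0.899, 0.439, 0.0], [0.439, 0.899, -0.001], [-0.001, -0.001, -1.0]]
wrist_force: [-0.5, 0.5, -0.2]
width: 0.999
finger_force: 0.0
[-0.19057772 -0.07536212  0.03119951] [ 5.34843144e-01 -9.88531637e-04  8.43413230e-02  1.65641734e+00
 -1.13430618e-03  9.88903394e-01]
```

```bash
python3 -m pendant '[{"tx":-0.19,"ty":-0.075,"tz":0.03,"wx":0,"wy":0,"wz":0,"fingers":-1},{"tx":-0.19,"ty":-0.075,"tz":0.03,"wx":0,"wy":0,"wz":0,"fingers":-1},{"tx":-0.19,"ty":-0.075,"tz":0.03,"wx":0,"wy":0,"wz":0,"fingers":-1},{"tx":-0.19,"ty":-0.075,"tz":0.03,"wx":0,"wy":0,"wz":0,"fingers":-1},{"tx":-0.19,"ty":-0.075,"tz":0.03,"wx":0,"wy":0,"wz":0,"fingers":-1},{"tx":-0.19,"ty":-0.075,"tz":0.03,"wx":0,"wy":0,"wz":0,"fingers":-1},{"tx":-0.19,"ty":-0.075,"tz":0.03,"wx":0,"wy":0,"wz":0,"fingers":-1}]'; python3 -c "
from h import *
s,p,im=grab('wrist','w1');print(s['position'],s['joint_positions'])
np.save('w1E.npy',np.array(p['extrinsics']))"
```

```text
clock: 1.4
position: [0.5782, 0.1133, 0.1999]
eef_rot: [[-0.899, 0.438, -0.002], [0.438, 0.899, -0.0], [0.002, -0.001, -1.0]]
wrist_force: [0.1, 0.4, 0.3]
width: 0.999
finger_force: 0.0
[0.57820411 0.11329889 0.19986254] [1.93412996e-01 1.74979160e-01 2.12384614e-01 1.61058075e+00
 1.75685526e-04 6.47296937e-01]
```

View pics/w1.png

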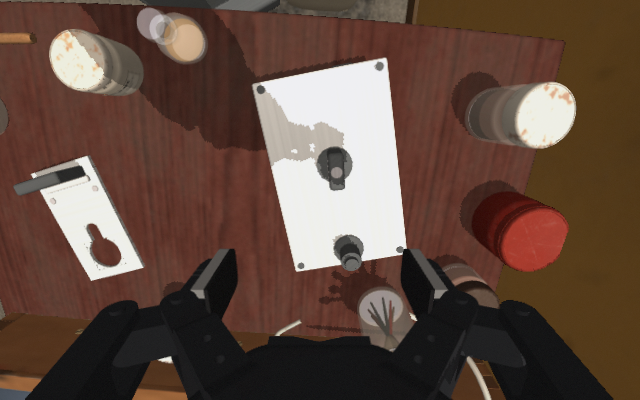

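The wrist view shows the bed with corners at about (253,84), (387,58), (407,259) and (296,271), the nut at (334,165), the wheel at (349,250), the plate at (88,220), and its fence at (50,180).

Run:
```python
from h import *
p=imaging.camera_params('wrist'); p=dict(p); p['extrinsics']=np.load('w1E.npy')
im=cv2.imread('pics/w1.png'); hsv=cv2.cvtColor(im,cv2.COLOR_BGR2HSV)
m=((hsv[...,1]<60)&(hsv[...,2]>110)).astype(np.uint8)
cs=cv2.findContours(m,0,1)[0]
for name,seed,z in(('bed',(300,210),.055),('plate',(70,230),.005)):
    c=[c for c in cs if cv2.pointPolygonTest(c,seed,False)>=0][0]
    q=cv2.convexHull(cast(p,c.reshape(-1,2),z)[:,:2].astype(np.float32))
    (cx,cy),(w,h),a=cv2.minAreaRect(q); b=cv2.boxPoints(((cx,cy),(w,h),a))
    e=max((b[1]-b[0],b[2]-b[1]),key=np.linalg.norm); e=e*np.sign(e[0])
    print(name,(cx,cy),(w,h),'yaw',np.degrees(np.arctan2(e[1],e[0])))
print('screws',cast(p,[(261,90),(379,66),(400,249),(301,266)],.055).round(4).tolist())
cv2.imwrite('pics/c1.png',cv2.resize(im[130:230,290:400],None,fx=5,fy=5,interpolation=cv2.INTER_CUBIC))
```

```text
bed (0.577538788318634, 0.1338503360748291) (0.12964145839214325, 0.2075808346271515) yaw -15.706417
plate (0.5027000308036804, -0.1860860139131546) (0.08792909979820251, 0.16141356527805328) yaw -10.635933
screws [[0.4698, 0.1052, 0.055], [0.4998, 0.2148, 0.055], [0.6861, 0.1633, 0.055], [0.6561, 0.0528, 0.055]]
```

View pics/c1.png

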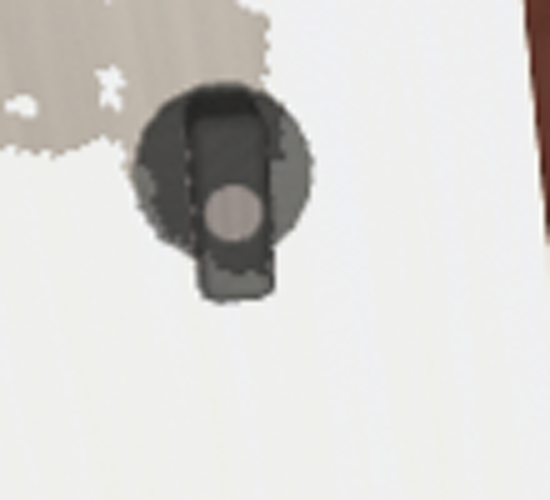

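The crop shows the bar's top face running from about (228,116) to (236,298), i.e. full-picture (335.6,153.2) to (337.2,189.6). The stud end is at (234,212).

Run:
```python
from h import *
p=imaging.camera_params('wrist'); p=dict(p); p['extrinsics']=np.load('w1E.npy')
q=cast(p,[(335.6,153.2),(337.2,189.6),(335,153.5),(336.6,172)],[.099,.099,.099,.099]);print(q.round(4).tolist())
d=q[1]-q[0];yb=np.degrees(np.arctan2(d[1],d[0]));print(np.linalg.norm(d),'bar yaw',yb,'mid',(q[0]+q[1])/2)
s=bot.observe()
for z in(.14,.085):print(delta([.564,.1377,z],np.radians(yb+90)))
```

```text
[[0.549, 0.1441, 0.099], [0.5791, 0.1316, 0.099], [0.549, 0.1435, 0.099], [0.5643, 0.1379, 0.099]]
0.03255193110242522 bar yaw -22.555935656191487 mid [0.56405978 0.13781791 0.099     ]
(array([0.02232955, 0.01501309, 0.06063998]), np.float64(-0.05853765374371123))
(array([0.02225236, 0.01504936, 0.11563991]), np.float64(-0.05853765374371123))
```

Bar yaw is −22.6° against the grinder's −15.7°, so the joint reads about 0.12 and there are about 2.68 rad left to turn. I'll rewind the wrist half a turn first so joint 6 has enough range.

```bash
R='x'; python3 -m pendant '[{"tx":0.022,"ty":0.015,"tz":0.06,"wx":0,"wy":0,"wz":-1,"fingers":-1},{"tx":0.022,"ty":0.015,"tz":0.06,"wx":0,"wy":0,"wz":-1,"fingers":-1},{"tx":0.022,"ty":0.015,"tz":0.06,"wx":0,"wy":0,"wz":-1,"fingers":-1},{"tx":0.022,"ty":0.015,"tz":0.06,"wx":0,"wy":0,"wz":-1,"fingers":-1},{"tx":0.022,"ty":0.015,"tz":0.06,"wx":0,"wy":0,"wz":-1,"fingers":-1},{"tx":0.022,"ty":0.015,"tz":0.06,"wx":0,"wy":0,"wz":-1,"fingers":-1},{"tx":0.022,"ty":0.015,"tz":0.06,"wx":0,"wy":0,"wz":-1,"fingers":-1},{"tx":0.022,"ty":0.015,"tz":0.06,"wx":0,"wy":0,"wz":-1,"fingers":-1}]'
python3 -m pendant '[{"tx":0,"ty":0,"tz":0,"wx":0,"wy":0,"wz":-1,"fingers":-1},{"tx":0,"ty":0,"tz":0,"wx":0,"wy":0,"wz":-1,"fingers":-1},{"tx":0,"ty":0,"tz":0,"wx":0,"wy":0,"wz":-1,"fingers":-1},{"tx":0,"ty":0,"tz":0,"wx":0,"wy":0,"wz":-1,"fingers":-1},{"tx":0,"ty":0,"tz":0,"wx":0,"wy":0,"wz":-1,"fingers":-1},{"tx":0,"ty":0,"tz":0,"wx":0,"wy":0,"wz":-1,"fingers":-1},{"tx":0,"ty":0,"tz":0,"wx":0,"wy":0,"wz":-1,"fingers":-1},{"tx":0,"ty":0,"tz":0,"wx":0,"wy":0,"wz":-1,"fingers":-1}]'
python3 -m pendant '[{"tx":0,"ty":0,"tz":0,"wx":0,"wy":0,"wz":-1,"fingers":-1},{"tx":0,"ty":0,"tz":0,"wx":0,"wy":0,"wz":-1,"fingers":-1},{"tx":0,"ty":0,"tz":0,"wx":0,"wy":0,"wz":-1,"fingers":-1},{"tx":0,"ty":0,"tz":0,"wx":0,"wy":0,"wz":-1,"fingers":-1},{"tx":0,"ty":0,"tz":0,"wx":0,"wy":0,"wz":-1,"fingers":-1},{"tx":0,"ty":0,"tz":0,"wx":0,"wy":0,"wz":-1,"fingers":-1},{"tx":0,"ty":0,"tz":0,"wx":0,"wy":0,"wz":-1,"fingers":-1},{"tx":0,"ty":0,"tz":0,"wx":0,"wy":0,"wz":-1,"fingers":-1}]'
python3 -c "
from h import *
print(delta([.564,.1378,.072],np.radians(67.4)),bot.observe()['joint_positions'])"
```

```text
clock: 2.12
position: [0.5636, 0.1395, 0.142]
eef_rot: [[-0.848, -0.529, 0.001], [-0.529, 0.848, 0.0], [-0.001, -0.0, -1.0]]
wrist_force: [0.3, -0.4, -0.7]
width: 0.999
finger_force: 0.0
clock: 2.78
position: [0.5636, 0.1395, 0.142]
eef_rot: [[-0.013, -1.0, 0.001], [-1.0, 0.013, 0.0], [-0.0, -0.001, -1.0]]
wrist_force: [0.3, -0.3, 0.3]
width: 1.0
finger_force: 0.0
clock: 3.45
position: [0.5636, 0.1395, 0.142]
eef_rot: [[0.834, -0.551, 0.001], [-0.551, -0.834, 0.0], [0.0, -0.001, -1.0]]
wrist_force: [0.0, -0.9, -0.0]
width: 1.002
finger_force: 0.0
(array([0.00127926, 0.00122364, 0.06998389]), np.float64(-0.18957896169942856)) [ 2.42533436e-01  1.43875822e-01  6.57987793e-02  1.49201422e+00
  2.39837515e-04 -2.31503589e+00]
```

```bash
python3 -m pendant '[{"tx":0.001,"ty":0.001,"tz":0,"wx":0,"wy":0,"wz":-0.19,"fingers":-1},{"tx":0.001,"ty":0.001,"tz":0.02,"wx":0,"wy":0,"wz":-0.19,"fingers":-1},{"tx":0.001,"ty":0.001,"tz":0.05,"wx":0,"wy":0,"wz":-0.19,"fingers":-1},{"tx":0.001,"ty":0.001,"tz":0.07,"wx":0,"wy":0,"wz":-0.19,"fingers":-1},{"tx":0.001,"ty":0.001,"tz":0.07,"wx":0,"wy":0,"wz":-0.19,"fingers":0.5},{"tx":0.001,"ty":0.001,"tz":0.07,"wx":0,"wy":0,"wz":-0.19,"fingers":1},{"tx":0.001,"ty":0.001,"tz":0.07,"wx":0,"wy":0,"wz":-0.19,"fingers":1},{"tx":0.001,"ty":0.001,"tz":0.07,"wx":0,"wy":0,"wz":-0.19,"fingers":1}]' 40
python3 -m pendant '[{"tx":0,"ty":0,"tz":0,"wx":0,"wy":0,"wz":0,"fingers":1},{"tx":0,"ty":0,"tz":0,"wx":0,"wy":0,"wz":0,"fingers":1},{"tx":0,"ty":0,"tz":0,"wx":0,"wy":0,"wz":0,"fingers":1},{"tx":0,"ty":0,"tz":0,"wx":0,"wy":0,"wz":0,"fingers":1}]' 40
```

```text
clock: 4.12
position: [0.5654, 0.1372, 0.0735]
eef_rot: [[0.92, -0.391, 0.003], [-0.391, -0.92, 0.001], [0.002, -0.002, -1.0]]
wrist_force: [0.3, 0.1, 0.5]
width: 0.453
finger_force: 0.0
clock: 4.45
position: [0.5653, 0.1366, 0.0726]
eef_rot: [[0.92, -0.392, 0.002], [-0.392, -0.92, 0.001], [0.001, -0.001, -1.0]]
wrist_force: [-1.1, -0.0, 5.7]
width: 0.157
finger_force: 44.2
```

```bash
python3 -m pendant '[{"tx":0,"ty":0,"tz":-0.0004,"wx":0,"wy":0,"wz":0.12,"fingers":1},{"tx":0,"ty":0,"tz":-0.0009,"wx":0,"wy":0,"wz":0.24,"fingers":1},{"tx":0,"ty":0,"tz":-0.0013,"wx":0,"wy":0,"wz":0.36,"fingers":1},{"tx":0,"ty":0,"tz":-0.0017,"wx":0,"wy":0,"wz":0.48,"fingers":1},{"tx":0,"ty":0,"tz":-0.0022,"wx":0,"wy":0,"wz":0.6,"fingers":1},{"tx":0,"ty":0,"tz":-0.0026,"wx":0,"wy":0,"wz":0.72,"fingers":1},{"tx":0,"ty":0,"tz":-0.003,"wx":0,"wy":0,"wz":0.84,"fingers":1},{"tx":0,"ty":0,"tz":-0.0035,"wx":0,"wy":0,"wz":0.96,"fingers":1}]' 40
python3 -c "
from plant import bot
print(bot.observe()['moment'])"
python3 -m pendant '[{"tx":0,"ty":0,"tz":-0.0004,"wx":0,"wy":0,"wz":0.12,"fingers":1},{"tx":0,"ty":0,"tz":-0.0009,"wx":0,"wy":0,"wz":0.24,"fingers":1},{"tx":0,"ty":0,"tz":-0.0013,"wx":0,"wy":0,"wz":0.36,"fingers":1},{"tx":0,"ty":0,"tz":-0.0017,"wx":0,"wy":0,"wz":0.48,"fingers":1},{"tx":0,"ty":0,"tz":-0.0022,"wx":0,"wy":0,"wz":0.6,"fingers":1},{"tx":0,"ty":0,"tz":-0.0026,"wx":0,"wy":0,"wz":0.72,"fingers":1},{"tx":0,"ty":0,"tz":-0.003,"wx":0,"wy":0,"wz":0.84,"fingers":1},{"tx":0,"ty":0,"tz":-0.0035,"wx":0,"wy":0,"wz":0.96,"fingers":1}]' 40
python3 -c "
from plant import bot
print(bot.observe()['moment'])"
```

```text
clock: 5.12
position: [0.5641, 0.1357, 0.0761]
eef_rot: [[0.201, -0.98, -0.001], [-0.98, -0.201, -0.001], [0.001, 0.001, -1.0]]
wrist_force: [-7.1, -5.4, 9.4]
width: 0.155
finger_force: 44.8
[-1.03981004  1.66262863  0.17782091]
clock: 5.78
position: [0.5627, 0.136, 0.0795]
eef_rot: [[-0.687, -0.727, -0.003], [-0.727, 0.687, -0.0], [0.003, 0.002, -1.0]]
wrist_force: [-14.2, -1.2, 11.6]
width: 0.153
finger_force: 45.3
[-0.41464304  3.15712213  0.19443012]
```

```bash
python3 -m pendant '[{"tx":0.0006,"ty":0.0006,"tz":-0.0004,"wx":0,"wy":0,"wz":0.1,"fingers":1},{"tx":0.0008,"ty":0.0008,"tz":-0.0007,"wx":0,"wy":0,"wz":0.2,"fingers":1},{"tx":0.0008,"ty":0.0008,"tz":-0.001,"wx":0,"wy":0,"wz":0.3,"fingers":1},{"tx":0.0008,"ty":0.0008,"tz":-0.0014,"wx":0,"wy":0,"wz":0.4,"fingers":1},{"tx":0.0008,"ty":0.0008,"tz":-0.0018,"wx":0,"wy":0,"wz":0.5,"fingers":1},{"tx":0.0008,"ty":0.0008,"tz":-0.0022,"wx":0,"wy":0,"wz":0.6,"fingers":1},{"tx":0.0008,"ty":0.0008,"tz":-0.0025,"wx":0,"wy":0,"wz":0.68,"fingers":1},{"tx":0.0008,"ty":0.0008,"tz":-0.0025,"wx":0,"wy":0,"wz":0.68,"fingers":1}]' 40
python3 -c "
from plant import bot
print(bot.observe()['moment'])"
python3 -m pendant '[{"tx":0,"ty":0,"tz":-0.0001,"wx":0,"wy":0,"wz":0.03,"fingers":1},{"tx":0,"ty":0,"tz":-0.0002,"wx":0,"wy":0,"wz":0.06,"fingers":1},{"tx":0,"ty":0,"tz":-0.0002,"wx":0,"wy":0,"wz":0.06,"fingers":1}]' 40
python3 -c "
from plant import bot
s=bot.observe();print(s['moment'],s['joint_positions'])"
```

```text
clock: 6.45
position: [0.562, 0.137, 0.082]
eef_rot: [[-0.991, -0.134, -0.002], [-0.134, 0.991, 0.001], [0.002, 0.002, -1.0]]
wrist_force: [-11.7, 2.4, 10.8]
width: 0.159
finger_force: 44.7
[ 0.50727728  2.57824649 -0.08935653]
clock: 6.7
position: [0.562, 0.1371, 0.0821]
eef_rot: [[-0.997, -0.078, -0.003], [-0.078, 0.997, 0.002], [0.002, 0.002, -1.0]]
wrist_force: [-12.0, 3.6, 10.2]
width: 0.157
finger_force: 44.7
[0.60329056 2.51930072 0.07061654] [ 0.23821115  0.15111319 -0.04147638  1.3802811   0.00212248  0.16002694]
```

```bash
python3 -m pendant '[{"tx":0,"ty":0,"tz":-0.0001,"wx":0,"wy":0,"wz":0.03,"fingers":1},{"tx":0,"ty":0,"tz":-0.0001,"wx":0,"wy":0,"wz":0.04,"fingers":1},{"tx":0,"ty":0,"tz":-0.0001,"wx":0,"wy":0,"wz":0.04,"fingers":1}]' 40
python3 -c "
from plant import bot
print(bot.observe()['moment'])"
python3 -m pendant '[{"tx":0,"ty":0,"tz":0,"wx":0,"wy":0,"wz":0.03,"fingers":1},{"tx":0,"ty":0,"tz":0,"wx":0,"wy":0,"wz":0.05,"fingers":1},{"tx":0,"ty":0,"tz":0,"wx":0,"wy":0,"wz":0.05,"fingers":1}]' 40
python3 -c "
from plant import bot
print(bot.observe()['moment'])"
```

```text
clock: 6.95
position: [0.562, 0.1371, 0.0823]
eef_rot: [[-0.999, -0.04, -0.002], [-0.04, 0.999, 0.002], [0.002, 0.002, -1.0]]
wrist_force: [-11.9, 3.7, 10.4]
width: 0.157
finger_force: 45.9
[0.62112976 2.53336773 0.45212785]
clock: 7.2
position: [0.562, 0.1372, 0.0823]
eef_rot: [[-1.0, 0.01, -0.002], [0.01, 1.0, 0.001], [0.002, 0.001, -1.0]]
wrist_force: [-12.8, 2.8, 10.4]
width: 0.155
finger_force: 56.0
[0.49468491 2.46755423 1.07051776]
```

The moment rose to 1.07 N m, so the nut is at its stop. I'll release and go to look at the plate, checking the nut on the way.

```bash
python3 -m pendant '[{"tx":0,"ty":0,"tz":0,"wx":0,"wy":0,"wz":0,"fingers":-1},{"tx":0,"ty":0,"tz":0,"wx":0,"wy":0,"wz":0,"fingers":-1},{"tx":0,"ty":0,"tz":0,"wx":0,"wy":0,"wz":0,"fingers":-1},{"tx":0,"ty":0,"tz":0,"wx":0,"wy":0,"wz":0,"fingers":-1},{"tx":0,"ty":0,"tz":-0.04,"wx":0,"wy":0,"wz":0,"fingers":-1},{"tx":0,"ty":0,"tz":-0.08,"wx":0,"wy":0,"wz":0,"fingers":-1},{"tx":-0.03,"ty":0,"tz":-0.12,"wx":0,"wy":0,"wz":0,"fingers":-1},{"tx":-0.03,"ty":0,"tz":-0.12,"wx":0,"wy":0,"wz":0,"fingers":-1}]' 40
python3 - <<'E'
from h import *
s,p,im=grab('wrist','w2')
q=proj(p,[.564,.1377,.109])[0];print(q); x,y=q.astype(int)
cv2.imwrite('pics/c2.png',cv2.resize(im[y-60:y+60,x-70:x+70],None,fx=4,fy=4,interpolation=cv2.INTER_CUBIC))
np.save('w2E.npy',np.array(p['extrinsics']));print(x-70,y-60)
E
```

```text
clock: 7.87
position: [0.5971, 0.1363, 0.2077]
eef_rot: [[-1.0, 0.011, 0.009], [0.011, 1.0, 0.002], [-0.009, 0.002, -1.0]]
wrist_force: [2.1, 0.8, 0.6]
width: 1.0
finger_force: 0.0
[319.45608448 159.85939752]
249 99
```

View pics/c2.png

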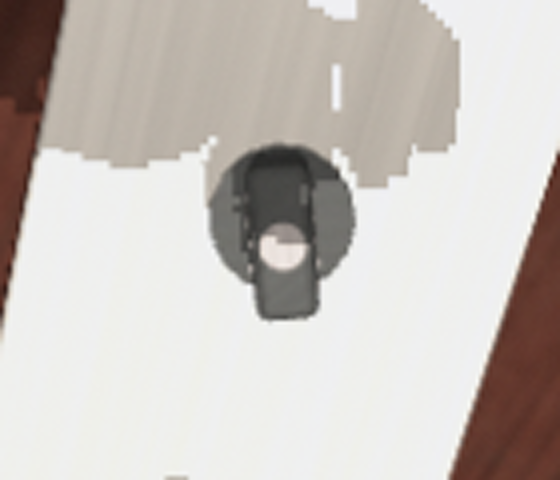

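```bash
python3 -m pendant '[{"tx":0.12,"ty":-0.33,"tz":0,"wx":0,"wy":0,"wz":1,"fingers":-1},{"tx":0.12,"ty":-0.33,"tz":0,"wx":0,"wy":0,"wz":1,"fingers":-1},{"tx":0.12,"ty":-0.33,"tz":0,"wx":0,"wy":0,"wz":1,"fingers":-1},{"tx":0.12,"ty":-0.33,"tz":0,"wx":0,"wy":0,"wz":1,"fingers":-1},{"tx":0.12,"ty":-0.33,"tz":0,"wx":0,"wy":0,"wz":1,"fingers":-1},{"tx":0.12,"ty":-0.33,"tz":0,"wx":0,"wy":0,"wz":1,"fingers":-1},{"tx":0.12,"ty":-0.33,"tz":0,"wx":0,"wy":0,"wz":1,"fingers":-1},{"tx":0.12,"ty":-0.33,"tz":0,"wx":0,"wy":0,"wz":1,"fingers":-1}]'; python3 -c "
from h import *
print(delta([.47,-.2,.2],np.radians(-10.6)),bot.observe()['joint_positions'])"
```

```text
clock: 8.58
position: [0.4746, -0.1773, 0.2]
eef_rot: [[-0.526, 0.851, -0.001], [0.851, 0.526, 0.0], [0.001, -0.001, -1.0]]
wrist_force: [1.0, -0.5, -0.2]
width: 0.999
finger_force: 0.0
(array([-1.68601253e-02, -1.58078441e-02, -1.34836565e-05]), np.float64(0.73886221093644)) [-3.57596995e-01 -2.51366613e-02  3.74921282e-04  1.59752130e+00
 -4.84902216e-05  6.59341954e-01]
```

The crop shows the bar running from (278,165) to (288,315), a yaw of about +3.8° against 3.9° expected at 2.8 rad, so the nut is fully slack. The stud end is within 1 px of my prediction.

```bash
python3 -m pendant '[{"tx":-0.017,"ty":-0.016,"tz":0,"wx":0,"wy":0,"wz":0.74,"fingers":-1},{"tx":-0.017,"ty":-0.016,"tz":0,"wx":0,"wy":0,"wz":0.74,"fingers":-1},{"tx":-0.017,"ty":-0.016,"tz":0,"wx":0,"wy":0,"wz":0.74,"fingers":-1},{"tx":-0.017,"ty":-0.016,"tz":0,"wx":0,"wy":0,"wz":0.74,"fingers":-1},{"tx":-0.017,"ty":-0.016,"tz":0,"wx":0,"wy":0,"wz":0.74,"fingers":-1},{"tx":-0.017,"ty":-0.016,"tz":0,"wx":0,"wy":0,"wz":0.74,"fingers":-1},{"tx":-0.017,"ty":-0.016,"tz":0,"wx":0,"wy":0,"wz":0.74,"fingers":-1}]'
python3 - <<'E'
from h import *
s,p,im=grab('wrist','w3');np.save('w3E.npy',np.array(p['extrinsics']))
hsv=cv2.cvtColor(im,cv2.COLOR_BGR2HSV)
m=((hsv[...,1]<60)&(hsv[...,2]>110)).astype(np.uint8)
for c in cv2.findContours(m,0,1)[0]:
    if cv2.contourArea(c)<3000: continue
    q=cv2.convexHull(cast(p,c.reshape(-1,2),.005)[:,:2].astype(np.float32))
    (cx,cy),(w,h),a=cv2.minAreaRect(q); print((cx,cy),(w,h),a, cv2.boundingRect(c))
E
```

```text
clock: 9.17
position: [0.4712, -0.1987, 0.1999]
eef_rot: [[0.185, 0.983, -0.002], [0.983, -0.185, 0.001], [0.0, -0.002, -1.0]]
wrist_force: [0.2, 0.1, 0.1]
width: 1.002
finger_force: 0.0
(0.4296806752681732, -0.3727205693721771) (0.1548982411623001, 0.24393753707408905) 88.61421966552734 (233, 260, 169, 92)
(0.5026984214782715, -0.18736734986305237) (0.08493947982788086, 0.16124115884304047) 79.39942932128906 (274, 125, 139, 71)
(0.8122581243515015, -0.3764229118824005) (0.16583645343780518, 0.4666445851325989) 9.156726837158203 (524, 60, 116, 307)
(0.3518086075782776, -0.019990049302577972) (0.06614267081022263, 0.07859961688518524) 38.04293441772461 (142, 0, 82, 67)
(0.1128024011850357, -0.19825592637062073) (0.387616902589798, 0.3628128170967102) 34.67720031738281 (0, 0, 233, 353)
```

View pics/w3.png

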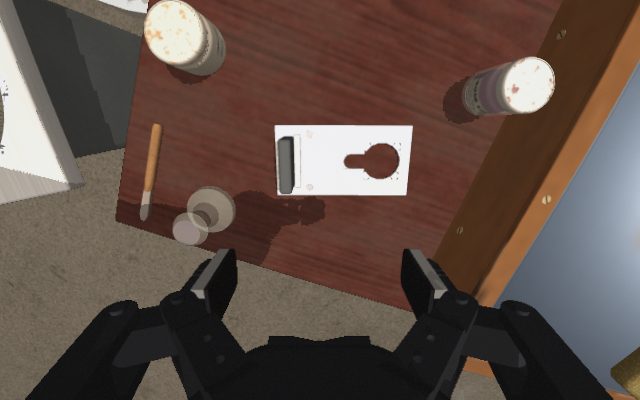

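The wrist view shows the plate centred at about (343,160), fence at (287,165), keyhole large end at (382,160), and the muller at (205,215), clear of the grasp. The measured 161 × 85 mm matches the plate.

```bash
python3 -c "
from h import *
print(delta([.4388,-.1754,.012],np.radians(-10.6)))"
```

```text
(array([ 0.01709242, -0.03579098,  0.18811555]), np.float64(0.006699066761685302))
```

```bash
python3 -m pendant '[{"tx":0.017,"ty":-0.036,"tz":0.01,"wx":0,"wy":0,"wz":0,"fingers":-1},{"tx":0.017,"ty":-0.036,"tz":0.05,"wx":0,"wy":0,"wz":0,"fingers":-1},{"tx":0.017,"ty":-0.036,"tz":0.09,"wx":0,"wy":0,"wz":0,"fingers":-1},{"tx":0.017,"ty":-0.036,"tz":0.12,"wx":0,"wy":0,"wz":0,"fingers":-1},{"tx":0.017,"ty":-0.036,"tz":0.15,"wx":0,"wy":0,"wz":0,"fingers":-1},{"tx":0.017,"ty":-0.036,"tz":0.175,"wx":0,"wy":0,"wz":0,"fingers":-1},{"tx":0.017,"ty":-0.036,"tz":0.188,"wx":0,"wy":0,"wz":0,"fingers":-1},{"tx":0.017,"ty":-0.036,"tz":0.188,"wx":0,"wy":0,"wz":0,"fingers":-1}]'
python3 -m pendant '[{"tx":0,"ty":0,"tz":0,"wx":0,"wy":0,"wz":0,"fingers":0.3},{"tx":0,"ty":0,"tz":0,"wx":0,"wy":0,"wz":0,"fingers":1},{"tx":0,"ty":0,"tz":0,"wx":0,"wy":0,"wz":0,"fingers":1},{"tx":0,"ty":0,"tz":0,"wx":0,"wy":0,"wz":0,"fingers":1},{"tx":0,"ty":0,"tz":0,"wx":0,"wy":0,"wz":0,"fingers":1},{"tx":0,"ty":0,"tz":0,"wx":0,"wy":0,"wz":0,"fingers":1},{"tx":0,"ty":0,"tz":0,"wx":0,"wy":0,"wz":0,"fingers":1},{"tx":0,"ty":0,"tz":0,"wx":0,"wy":0,"wz":0,"fingers":1}]' 80
```

```text
clock: 9.88
position: [0.4369, -0.1746, 0.0093]
eef_rot: [[0.175, 0.985, -0.005], [0.985, -0.175, 0.002], [0.001, -0.006, -1.0]]
wrist_force: [-0.7, -0.3, -0.5]
width: 0.999
finger_force: 0.0
clock: 10.55
position: [0.4398, -0.1759, 0.0139]
eef_rot: [[0.179, 0.984, 0.001], [0.984, -0.179, -0.001], [-0.0, 0.001, -1.0]]
wrist_force: [-1.7, 1.1, 6.4]
width: 0.151
finger_force: 79.4
```

Grasp is good: the pads centre and square the fence. Now lift and carry.

```bash
python3 -m pendant '[{"tx":0,"ty":0,"tz":-0.02,"wx":0,"wy":0,"wz":0,"fingers":1},{"tx":0,"ty":0,"tz":-0.05,"wx":0,"wy":0,"wz":0,"fingers":1},{"tx":0,"ty":0,"tz":-0.08,"wx":0,"wy":0,"wz":0,"fingers":1},{"tx":0,"ty":0,"tz":-0.11,"wx":0,"wy":0,"wz":0,"fingers":1},{"tx":0,"ty":0,"tz":-0.14,"wx":0,"wy":0,"wz":0,"fingers":1},{"tx":0,"ty":0,"tz":-0.16,"wx":0,"wy":0,"wz":0,"fingers":1},{"tx":0,"ty":0,"tz":-0.16,"wx":0,"wy":0,"wz":0,"fingers":1}]' 100;  python3 -c "
from h import *
print(delta([.4571,.1677,.174],np.radians(-15.7)))"
```

```text
clock: 11.13
position: [0.4407, -0.1762, 0.1773]
eef_rot: [[0.179, 0.984, 0.005], [0.984, -0.179, -0.002], [-0.001, 0.006, -1.0]]
wrist_force: [0.2, -0.3, -3.5]
width: 0.146
finger_force: 98.0
(array([ 0.34125783, -0.04543107,  0.00262791]), np.float64(0.09416307992486783))
```

```bash
python3 -m pendant '[{"tx":0.02,"ty":0,"tz":0,"wx":0,"wy":0,"wz":0.0,"fingers":1},{"tx":0.05,"ty":-0.01,"tz":0,"wx":0,"wy":0,"wz":0.02,"fingers":1},{"tx":0.085,"ty":-0.015,"tz":0,"wx":0,"wy":0,"wz":0.03,"fingers":1},{"tx":0.12,"ty":-0.02,"tz":0,"wx":0,"wy":0,"wz":0.04,"fingers":1},{"tx":0.155,"ty":-0.025,"tz":0,"wx":0,"wy":0,"wz":0.05,"fingers":1},{"tx":0.19,"ty":-0.03,"tz":0,"wx":0,"wy":0,"wz":0.06,"fingers":1},{"tx":0.225,"ty":-0.035,"tz":0,"wx":0,"wy":0,"wz":0.08,"fingers":1},{"tx":0.25,"ty":-0.04,"tz":0,"wx":0,"wy":0,"wz":0.09,"fingers":1}]'
python3 -m pendant '[{"tx":0.03,"ty":0,"tz":0,"wx":0,"wy":0,"wz":0,"fingers":1},{"tx":0.055,"ty":0,"tz":0,"wx":0,"wy":0,"wz":0,"fingers":1},{"tx":0.075,"ty":0,"tz":0,"wx":0,"wy":0,"wz":0,"fingers":1},{"tx":0.085,"ty":0,"tz":0,"wx":0,"wy":0,"wz":0,"fingers":1},{"tx":0.085,"ty":0,"tz":0,"wx":0,"wy":0,"wz":0,"fingers":1},{"tx":0.085,"ty":0,"tz":0,"wx":0,"wy":0,"wz":0,"fingers":1},{"tx":0.085,"ty":0,"tz":0,"wx":0,"wy":0,"wz":0,"fingers":1}]'
python3 -c "
from h import *
print(delta([.4571,.1677,.139],np.radians(-15.7)))"
```

```text
clock: 11.8
position: [0.4441, 0.0799, 0.1716]
eef_rot: [[0.267, 0.964, -0.002], [0.964, -0.267, 0.0], [-0.0, -0.002, -1.0]]
wrist_force: [1.2, -0.0, -2.8]
width: 0.149
finger_force: 98.1
clock: 12.38
position: [0.4671, 0.1585, 0.1726]
eef_rot: [[0.267, 0.964, -0.001], [0.964, -0.267, -0.001], [-0.001, -0.001, -1.0]]
wrist_force: [-0.5, -1.0, -2.4]
width: 0.148
finger_force: 98.1
(array([ 0.00624673, -0.0120765 ,  0.03357251]), np.float64(0.003484845249700941))
```

```bash
python3 -m pendant '[{"tx":0.006,"ty":-0.012,"tz":0.0,"wx":0,"wy":0,"wz":0.004,"fingers":1},{"tx":0.006,"ty":-0.012,"tz":0.015,"wx":0,"wy":0,"wz":0.004,"fingers":1},{"tx":0.006,"ty":-0.012,"tz":0.03,"wx":0,"wy":0,"wz":0.004,"fingers":1},{"tx":0.006,"ty":-0.012,"tz":0.034,"wx":0,"wy":0,"wz":0.004,"fingers":1},{"tx":0.006,"ty":-0.012,"tz":0.034,"wx":0,"wy":0,"wz":0.004,"fingers":1},{"tx":0.006,"ty":-0.012,"tz":0.034,"wx":0,"wy":0,"wz":0.004,"fingers":1}]'
python3 - <<'E'
from h import *
print(delta([.4571,.1677,.069],np.radians(-15.7)))
s,p,im=grab('wrist','w4');s2,p2,im2=grab('scene','s4')
T=np.array(s['position']);R=np.array(s['eef_rot'])
k=T+R@[0,.111,0];k[2]=T[2]-.014
print('keyhole est',k)
a=[proj(p,k+R@[r*np.cos(t),r*np.sin(t),-.005]) for r in(.022,) for t in np.linspace(0,6.28,9)]
print(np.round(np.array(a).reshape(-1,2)).tolist())
x,y=proj(p2,k)[0].astype(int);print(x,y)
c=np.vstack([cv2.resize(im[100:400,240:640],(800,600))[:, :],])
cv2.imwrite('pics/c4.png',c)
E
```

```text
clock: 12.88
position: [0.4575, 0.1677, 0.1395]
eef_rot: [[0.272, 0.962, 0.0], [0.962, -0.272, -0.0], [-0.0, 0.0, -1.0]]
wrist_force: [-0.2, 0.1, -2.8]
width: 0.153
finger_force: 98.1
(array([-0.00012145, -0.00039835,  0.07054359]), np.float64(-0.0009482145785857377))
keyhole est [0.56433826 0.13757473 0.12554364]
[[510.0, 209.0], [533.0, 220.0], [537.0, 243.0], [522.0, 266.0], [495.0, 276.0], [473.0, 267.0], [467.0, 244.0], [482.0, 220.0], [510.0, 209.0]]
322 172
```

View pics/c4.png

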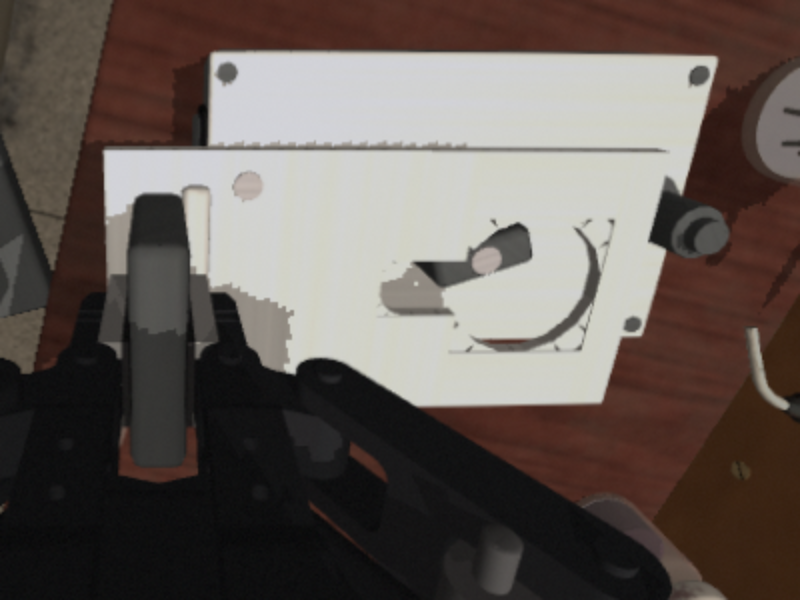

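The crop shows the keyhole rim's right edge at about (600,285) and bottom at (515,350), within about 1 mm of my prediction (594,286)/(510,352). The nut's bar sits at (487,260) inside the hole. Now I'll lower it.

```bash
python3 -m pendant '[{"tx":0,"ty":-0.001,"tz":0.01,"wx":0,"wy":0,"wz":0,"fingers":1},{"tx":0,"ty":-0.001,"tz":0.02,"wx":0,"wy":0,"wz":0,"fingers":1},{"tx":0,"ty":-0.001,"tz":0.028,"wx":0,"wy":0,"wz":0,"fingers":1},{"tx":0,"ty":-0.001,"tz":0.036,"wx":0,"wy":0,"wz":0,"fingers":1},{"tx":0,"ty":-0.001,"tz":0.042,"wx":0,"wy":0,"wz":0,"fingers":1},{"tx":0,"ty":-0.001,"tz":0.046,"wx":0,"wy":0,"wz":0,"fingers":1},{"tx":0,"ty":-0.001,"tz":0.046,"wx":0,"wy":0,"wz":0,"fingers":1}]'
python3 -m pendant '[{"tx":0,"ty":0,"tz":0.004,"wx":0,"wy":0,"wz":0,"fingers":1},{"tx":0,"ty":0,"tz":0.008,"wx":0,"wy":0,"wz":0,"fingers":1},{"tx":0,"ty":0,"tz":0.012,"wx":0,"wy":0,"wz":0,"fingers":1},{"tx":0,"ty":0,"tz":0.016,"wx":0,"wy":0,"wz":0,"fingers":1},{"tx":0,"ty":0,"tz":0.02,"wx":0,"wy":0,"wz":0,"fingers":1},{"tx":0,"ty":0,"tz":0.022,"wx":0,"wy":0,"wz":0,"fingers":1},{"tx":0,"ty":0,"tz":0.022,"wx":0,"wy":0,"wz":0,"fingers":1},{"tx":0,"ty":0,"tz":0.022,"wx":0,"wy":0,"wz":0,"fingers":1}]'
```

```text
clock: 13.57
position: [0.456, 0.1685, 0.0919]
eef_rot: [[0.271, 0.963, -0.001], [0.963, -0.271, -0.001], [-0.001, -0.001, -1.0]]
wrist_force: [-0.3, 0.2, -2.5]
width: 0.145
finger_force: 98.1
clock: 14.23
position: [0.4565, 0.1686, 0.071]
eef_rot: [[0.271, 0.963, -0.0], [0.963, -0.271, -0.0], [-0.0, -0.0, -1.0]]
wrist_force: [-1.0, -0.2, -3.3]
width: 0.148
finger_force: 98.1
```

```bash
python3 -m pendant '[{"tx":0,"ty":0,"tz":0.001,"wx":0,"wy":0,"wz":0,"fingers":1},{"tx":0,"ty":0,"tz":0.002,"wx":0,"wy":0,"wz":0,"fingers":1},{"tx":0,"ty":0,"tz":0.002,"wx":0,"wy":0,"wz":0,"fingers":1},{"tx":0,"ty":0,"tz":0.002,"wx":0,"wy":0,"wz":0,"fingers":1}]'
python3 -c "
from h import *
print(delta([.4918,.158,.069],np.radians(-15.7)),bot.observe()['moment'])"
```

```text
clock: 14.57
position: [0.4566, 0.1687, 0.0692]
eef_rot: [[0.271, 0.963, 0.0], [0.963, -0.271, 0.0], [0.0, 0.0, -1.0]]
wrist_force: [-1.6, -0.4, -3.0]
width: 0.145
finger_force: 98.3
(array([-0.00075167,  0.03678883,  0.00015988]), np.float64(2.1889926966833784e-05)) [0.06746122 0.09316992 0.04920086]
```

```bash
python3 -m pendant '[{"tx":-0.0005,"ty":0.005,"tz":0.0005,"wx":0,"wy":0,"wz":0,"fingers":1},{"tx":-0.0005,"ty":0.012,"tz":0.0005,"wx":0,"wy":0,"wz":0,"fingers":1},{"tx":-0.0005,"ty":0.018,"tz":0.0005,"wx":0,"wy":0,"wz":0,"fingers":1},{"tx":-0.0005,"ty":0.024,"tz":0.0005,"wx":0,"wy":0,"wz":0,"fingers":1},{"tx":-0.0005,"ty":0.029,"tz":0.0005,"wx":0,"wy":0,"wz":0,"fingers":1},{"tx":-0.0005,"ty":0.033,"tz":0.0005,"wx":0,"wy":0,"wz":0,"fingers":1},{"tx":-0.0005,"ty":0.035,"tz":0.0005,"wx":0,"wy":0,"wz":0,"fingers":1},{"tx":-0.0005,"ty":0.035,"tz":0.0005,"wx":0,"wy":0,"wz":0,"fingers":1}]'
python3 -m pendant '[{"tx":0,"ty":0.001,"tz":0,"wx":0,"wy":0,"wz":0,"fingers":1},{"tx":0,"ty":0.002,"tz":0,"wx":0,"wy":0,"wz":0,"fingers":1},{"tx":0,"ty":0.002,"tz":0,"wx":0,"wy":0,"wz":0,"fingers":1}]'
```

```text
clock: 15.23
position: [0.4909, 0.1586, 0.0689]
eef_rot: [[0.271, 0.963, 0.001], [0.963, -0.271, 0.0], [0.0, 0.001, -1.0]]
wrist_force: [-0.7, 0.3, 4.7]
width: 0.148
finger_force: 99.3
clock: 15.48
position: [0.4923, 0.1582, 0.0689]
eef_rot: [[0.271, 0.963, 0.0], [0.963, -0.271, 0.0], [0.0, 0.0, -1.0]]
wrist_force: [-3.4, 0.8, 6.1]
width: 0.147
finger_force: 99.5
```

```bash
python3 -m pendant '[{"tx":0,"ty":0.001,"tz":0,"wx":0,"wy":0,"wz":0,"fingers":1},{"tx":0,"ty":0.0015,"tz":0,"wx":0,"wy":0,"wz":0,"fingers":1},{"tx":0,"ty":0.0015,"tz":0,"wx":0,"wy":0,"wz":0,"fingers":1}]'
python3 -m pendant '[{"tx":0,"ty":0,"tz":0,"wx":0,"wy":0,"wz":0,"fingers":0.3},{"tx":0,"ty":0,"tz":0,"wx":0,"wy":0,"wz":0,"fingers":0.3},{"tx":0,"ty":0,"tz":0,"wx":0,"wy":0,"wz":0,"fingers":0.3},{"tx":0,"ty":0,"tz":0,"wx":0,"wy":0,"wz":0,"fingers":0.3},{"tx":0,"ty":0,"tz":-0.03,"wx":0,"wy":0,"wz":0,"fingers":0.3},{"tx":0,"ty":0,"tz":-0.07,"wx":0,"wy":0,"wz":0,"fingers":0.3},{"tx":0,"ty":0,"tz":-0.11,"wx":0,"wy":0,"wz":0,"fingers":0.3},{"tx":0,"ty":-0.02,"tz":-0.14,"wx":0,"wy":0,"wz":0,"fingers":0.3}]'
python3 - <<'E'
from h import *
s,p,im=grab('wrist','w5');s2,p2,im2=grab('scene')
a=cv2.resize(im[100:400,240:640],(800,600))[:330];b=cv2.resize(im2[150:255,265:435],(437,270),interpolation=cv2.INTER_CUBIC)
c=np.zeros((600,800,3),np.uint8);c[:330]=a;c[330:,:437]=b
cv2.imwrite('pics/c5.png',c)
# predicted points: stud top, bed corners, plate far corners at final pose
u=np.array([np.cos(np.radians(-15.7)),np.sin(np.radians(-15.7)),0]);v=np.array([-u[1],u[0],0]);S=np.array([.564,.1377,0])
for n,q in dict(farL=S+u*.07+v*.042+[0,0,.06],nearL=S-u*.09+v*.042+[0,0,.06],stud=S+[0,0,.109]).items(): print(n,((proj(p,q)[0]-[240,100])*2).round())
E
```

```text
clock: 15.73
position: [0.4936, 0.1578, 0.0689]
eef_rot: [[0.271, 0.963, 0.0], [0.963, -0.271, 0.0], [0.0, -0.0, -1.0]]
wrist_force: [-3.2, 2.0, 5.3]
width: 0.149
finger_force: 99.6
clock: 16.4
position: [0.4759, 0.1627, 0.2111]
eef_rot: [[0.272, 0.962, 0.002], [0.962, -0.272, 0.0], [0.001, 0.002, -1.0]]
wrist_force: [0.9, 0.1, 1.5]
width: 0.349
finger_force: 0.0
farL [466.  90.]
nearL [158.  90.]
stud [357. 196.]
```

View pics/c5.png

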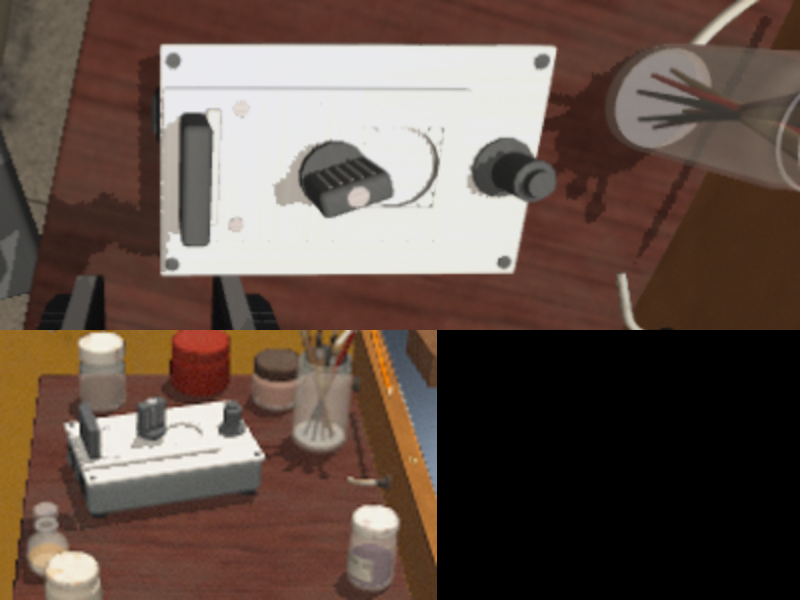

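The picture shows the plate flat and square: its far-left corner is at about (470,89) against (466,90) predicted. The stud is at (357,196), the nut is still slack, and the jars in view (scene inset) are undisturbed.

```bash
python3 -c "
from plant import ticket
print(ticket.hand_in())"
```

```text
the job is handed in; nothing more can be done
None
```

I turned the nut clockwise to its stop and left it slack, then fitted the plate flat, square and home on the stud with its fence at the front. The job is handed in at about 16.5 s; no verdict came back, and the last pictures showed nothing disturbed among the things in view.

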